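Clear the bayonet station and lock the nozzle

ROBOT

A 6-joint arm with a two-finger parallel gripper is mounted at the origin on the work surface. World frame = base frame: x ahead of the robot, y to its left, z up, the work surface at z = 0. Lengths are in m, angles in degrees, forces in N, time in s.
With the tool pointing down it reaches from about 0.25 to 0.725 m from the base axis. Payload 9.7 kg.
Tool frame: the origin (TCP) lies at the very end of the fingers, on their centre line; the grasp point (between the pads) lies tcp_to_grasp behind it (tcp_to_grasp is the distance from the TCP to the grasp point, in m); z points along the fingers, y is the direction in which the jaws open and shut (so a half turn about z gives the same grasp; the last joint's range is limited). The gripper opens to 85 mm and grips with 20 to 120 N. Pads are 22 mm wide; open, the fingers measure 114 mm over their backs; the gripper's body (76 mm by 85 mm) begins 54 mm behind the grasp point. The pads swing forward as they close: fully open they stand 13 mm farther back than shut.
Start: joints at [-73.052, 4.979, 10.078, 95.1, 0, 90], TCP at [0.16, -0.526, 0.231] pointing down, gripper open.
Joint ranges: [-179.16, 179.16], [-48.56, 103.87], [-65.8, 70.77], [-126.05, 130.52], [-82.76, 87.17], [-180, 180]. Speed limits (degrees/s): [127.2, 127.2, 147.25, 180, 180, 180].

INTERFACE

Orientations are given as [roll, pitch, yaw] about the fixed x, y, z axes, in that order (R = Rz(yaw) Ry(pitch) Rx(roll)).
In Python, from workcell import * gives the robot as it stands. The module is installed in compiled form; this text tells all that it offers.
- The arm moves only by the shell command python3 -m pendant 'ROWS' [FORCE]. ROWS is JSON, a list of rows, each a list of 3 entries, a list of its own where there are three numbers: the opening in per cent of the stroke, from 0 (shut) to 100 (fully open), then the shift along the world's x, y, z in mm, then the turn, a rotation vector about the world's x, y, z in degrees. A call has 1 to 20 rows; each row is the pose to reach, as a shift and turn from the pose measured when the call began; what a row does not reach only later rows make up. A row lasts 1/8 s, in which the tool goes at most 62.5 mm and 10.7 degrees, less where a joint would pass 70% of its speed; a pose out of reach is approached as far as the arm can. A call with a gripper value outside its range is refused whole. The fingers move at their own pace and stop on an object; FORCE is the grip in N (left out, the last holds). Time passes only in rows, so rows that repeat a pose let the fingers close. It gives the time, the measured TCP pose, the force and the opening at its end, in the units of the state.
- get_obs(): the state, without advancing time (a new reading comes with each control period).
- camera(name): name is "side" or "top" or "wrist"; returns a dict with "img" (420x560x3 uint8, red, green, blue), "fx", "fy", "cx", "cy" (pixels), "k1" (the pictures are not rectified: a ray, as slopes to the right and down, at radius r is drawn at 1 + k1 r^2 times it, then the intrinsics apply), "cam_to_world" (4x4, takes a point from camera to world coordinates); the wrist camera has in their place "T_tool_cam" (4x4, takes a point from camera to tool coordinates, whose origin is the TCP and whose axes are the flange's). Camera axes: x right, y down, z forward; pixel columns grow to the right and rows downward; lengths in m; the calibration is good to about 2 mm. A picture is of the moment at which its call begins: read the wrist's pose just before it. There is no depth.
- job_done(): hands the job in, once; it reports no verdict.
Trained networks look in a picture, given as the dict that the camera call returned (one of the last four; its "shot" number tells which), for a name from the list of things; names that differ only in an ending like _2 or _b are one class to them, and where a whole thing is asked for, a point or a joint stands for the part that bears it (a point fixed in the world has none). Each returns a list of dicts, best first, with "confidence" (0 to 1); they miss things now and then, are a little off and sometimes report something else, mostly with a low value. They report only what shows in the picture. A call takes as long as a camera call. They do not tell look-alikes from the thing itself.
- regions_of(picture, label): "region" (420x560 bool, what is visible of it).
- pinpoint(picture, label): "position" ([x, y, z] in m, in world coordinates, good to about 4 mm: a listed point, or the origin of a listed thing).
The state is a dict: "time": time; "q": joint angles; "qd": joint speeds; "joint_efforts": joint torques, N m; "ee_pos": TCP position; "tcp_rot": TCP orientation; "wrist_force": force on the tool from outside, world axes, zero at the start; "torque": the same for the moment, N m; "opening": finger opening in m.
Only numpy, scipy, OpenCV 4.12 (cv2) and the standard library are available. Lean on these libraries where they do the work, as an engineer would, in place of code of your own. Each camera call takes 0.05 s, during which the arm holds its last target. There are 200 camera calls.

TASK

The torque driver and the tan ceramic spacer have been left in the ledge of the sloping bayonet station, in the way of the nozzle's locking lever. First lay both of them on the floor of the blue tray, wholly inside its rim and setting the brittle spacer down gently, then twist the nozzle so that its lever swings down the slope all the way to its stop. Leave the nuts, gasket and jar where they are.

Things in the scene. Friction and masses are not known exactly. Their poses are not given: they have to be found in the camera images.
- station: Fixed grey sloping desk, 290 mm wide (y), from x = -105 to +148 mm. Origin on the shelf surface, straight under the slope point. Axes: x to its back, y to its left, z up. Its front face slopes 30 degrees, rising to the back, with a lip along the lower edge; behind the slope is a level deck, 104 mm high.
- slope (a point): Point where the nozzle's twist axis meets the sloping face, 75 mm above the station's origin. Axes: x up-slope, y to the station's left, z outward normal (leans 30 degrees from vertical to the station's front). The face runs from x = -118 to +57 mm. A brass bayonet socket, 80 mm across, 18 mm proud, sits round this point.
- ledge (a point): Middle of the ledge, axes as slope: 87 mm down-slope of it and 20 mm off the face. Driver and spacer (both 40 mm thick) lie along y with their axes on this line. The lip below them, 8 mm thick, its inner side 18 mm down-slope of this point, stands 12 mm proud of the face.
- nozzle (a joint): Twist of the stainless nozzle with its lever about the slope's normal, rad. 0 = unlocked: the lever points to the station's left (+y), 8 degrees up-slope. It grows as the lever swings down-slope (counter-clockwise seen facing the slope), to the stop at 1.35 = locked. Stays where it is left (friction 0.2 N m). Starts at 0 to 0.2.
- nozzle_grip (a point): Centre of the nozzle's grip, on the twist axis 50 mm off the face, turning with it. Axes: z outward along the twist axis, y along the lever, x across the flats. Grip: block with flats 26 mm apart (x = +-13), 48 mm along y, from 18 mm below this point (z) to 12 above; a tube 23 mm across goes on to 23 above. Below it a collar 52 mm across and the lever.
- lever_end (a point): Centre of the lever's round end, 105 mm from the twist axis, 25 mm off the face. Axes as nozzle_grip. The lever is a steel bar 18 mm wide, 20 to 30 mm off the face, with a red mark near this end.
- driver: Glossy black torque driver, loose, 140 mm long, about 0.3 kg. Origin on its axis at mid-length; x along the axis towards the steel tip. Handle 40 mm diameter from x = -70 to +22 mm, collar 26 mm diameter to +40, steel shank 12 mm diameter to +70. Starts in the ledge, tip towards the station's left; its centre of mass is near x = -20 mm.
- driver_tip (a point): End of the driver's shank, on its axis, x = +70 mm.
- driver_butt (a point): Butt end of the driver's handle, on its axis, x = -70 mm.
- spacer: Tan ceramic spacer, loose, a cylinder 40 mm in diameter and 64 mm long, about 0.22 kg, brittle. Origin at its centre; x along its axis. Starts in the ledge on the left of the driver.
- tray: Fixed blue tool tray with black rubber floor, 270 mm (x) by 180 mm (y) outside, 260 by 170 mm inside, rim 18 mm high. Origin under its centre on the shelf surface; floor 4 mm above the origin. A flange nut stands at its +x end.
- nut_deck: Bright silver hexagonal flange nut, flange 58 mm across, 32 mm tall, origin at the centre of its underside; on the station's rear deck. A bystander: leave it alone.
- nut_tray: Bright silver hexagonal flange nut, flange 58 mm across, 32 mm tall, origin at the centre of its underside; in the tray, at its +x end. A bystander: leave it alone.
- nut_bench: Bright silver hexagonal flange nut, flange 58 mm across, 32 mm tall, origin at the centre of its underside; on the shelf between robot and work. A bystander: leave it alone.
- gasket: Dull copper gasket ring, 82 mm outside, 62 mm inside, 6 mm thick, lying on the station's rear deck, origin at the centre of its underside. A bystander.
- jar: Jar, 66 mm across, 70 mm tall, on the shelf between station and tray; origin at the centre of its underside. A bystander.
Not all that is in view belongs to the job. What is meant by the spacer is not yellow, and is the smaller of those in its own colour.

How it is judged (in metres and radians):
On the way, in this order (a step that is already met when the one before it is completed fails the run):
1. driver and spacer both lie inside the tray, let go (x of driver_tip in the frame of tray between -0.13 and 0.13 m and y of driver_tip in the frame of tray between -0.085 and 0.085 m and z of driver_tip in the frame of tray between 0.014 and 0.034 m and x of driver_butt in the frame of tray between -0.13 and 0.13 m and y of driver_butt in the frame of tray between -0.085 and 0.085 m and z of driver_butt in the frame of tray between 0.014 and 0.034 m and x of spacer in the frame of tray between -0.115 and 0.115 m and y of spacer in the frame of tray between -0.07 and 0.07 m and z of spacer in the frame of tray between 0.016 and 0.045 m and contact force between the fingers and driver below 0.1 N and contact force between the fingers and spacer below 0.1 N), for 0.2 s.
2. the nozzle is then twisted to its stop (value of joint nozzle above 1.27 rad), for 0.2 s.
At the end, for the whole second after the job is handed in: Driver level on the tray floor, end centres within 130 mm along and 85 mm across of the tray's centre, 14 to 34 mm high; spacer on the floor, centre within 115 and 70 mm, 16 to 45 mm high; both let go and at rest (under 20 mm/s); nozzle at 1.27 rad or more (stop 1.35) (all of step 1 and value of joint nozzle above 1.27 rad and linear speed of each of driver, spacer below 0.02 m/s); the robot touches nothing.
It fails at once if a nut, the gasket or the jar is shifted more than 20 mm (distance of any of nut_deck, nut_tray, nut_bench, gasket, jar from where it was at the start of the episode above 0.02 m).
It fails at once if the brittle spacer is dropped or slammed into the tray (faster than 0.5 m/s close over its floor) (x of spacer in the frame of tray between -0.13 and 0.13 m and y of spacer in the frame of tray between -0.085 and 0.085 m and z of spacer in the frame of tray between 0 and 0.055 m and linear speed of spacer above 0.5 m/s).
It also fails if it takes over 72 s, if anything falls off the work surface, if the arm or the gripper's body presses on something with over 40 N, if the wrist force passes 120 N, or if a joint passes its speed limit or range.

## Working session

There is one attempt and no reset: what is moved stays moved. The work goes in short steps, Python scripts to look and compute and a shell command to move; the robot and the scene stay as the last step left them, time stands still between calls to the robot, and variables do not carry over. Pictures are saved under pics/ and viewed, about 8 in all and at most 12, crops included, and the job is handed in when it is done.

```bash
mkdir -p pics
cat > h.py <<'E'
from workcell import *
import numpy as np, cv2
np.set_printoptions(precision=4, suppress=True)
from scipy.spatial.transform import Rotation as R
E
python3 - <<'E'
from h import *
o=get_obs(); print({k:np.round(v,3) for k,v in o.items()})
names="station slope ledge nozzle nozzle_grip lever_end driver driver_tip driver_butt spacer tray nut_deck nut_tray nut_bench gasket jar".split()
for c in ("side","top"):
    p=camera(c); cv2.imwrite(f"pics/{c}0.png",p["img"][:,:,::-1])
    print(c,p["fx"],p["k1"],p["cam_to_world"])
    for n in names:
        if n=="nozzle": continue
        try: print(n,[(np.round(d["position"],3),round(d["confidence"],2)) for d in pinpoint(p,n)[:4]])
        except Exception as e: print(n,e)
E
```

```text
{'time': np.float64(0.0), 'q': array([-73.051,   5.013,  10.033,  95.099,   0.001,  90.001]), 'qd': array([ 0.073,  0.093,  0.09 ,  0.056,  0.115, -0.005]), 'joint_efforts': array([  0.002, -52.039,  46.48 ,   0.016,   0.   ,   0.   ]), 'ee_pos': array([ 0.16 , -0.526,  0.231]), 'tcp_rot': array([-179.921,   -0.001,   16.948]), 'wrist_force': array([ 1.201, -0.022,  1.01 ]), 'torque': array([-0.011, -0.039,  0.023]), 'opening': np.float64(0.085)}
side 441.26352638570745 -0.041347726931490164 [[-0.9749 -0.1427  0.1711  0.3713]
 [-0.2225  0.6668 -0.7112  0.7215]
 [-0.0126 -0.7314 -0.6818  0.7906]
 [ 0.      0.      0.      1.    ]]
station [(array([ 0.589, -0.214, -0.   ]), 0.67), (array([ 0.549, -0.114,  0.093]), 0.35)]
slope [(array([ 0.584, -0.219,  0.08 ]), 0.75)]
ledge [(array([ 0.494, -0.177,  0.049]), 0.72), (array([0.635, 0.194, 0.004]), 0.6)]
nozzle_grip [(array([ 0.56 , -0.224,  0.119]), 0.61)]
lever_end [(array([ 0.554, -0.118,  0.093]), 0.78)]
driver [(array([ 0.505, -0.248,  0.049]), 0.95)]
driver_tip [(array([ 0.492, -0.181,  0.048]), 0.93), (array([ 0.734,  0.023, -0.003
[... 1036 characters left out ...]
0.56 , -0.224,  0.117]), 0.58)]
lever_end [(array([ 0.552, -0.121,  0.098]), 0.94)]
driver [(array([ 0.506, -0.25 ,  0.05 ]), 0.87)]
driver_tip [(array([ 0.494, -0.18 ,  0.052]), 0.76)]
driver_butt [(array([ 0.514, -0.318,  0.048]), 0.95)]
spacer [(array([ 0.371, -0.309,  0.022]), 0.96), (array([ 0.339, -0.191,  0.028]), 0.85), (array([ 0.484, -0.138,  0.052]), 0.65)]
tray [(array([ 0.64 ,  0.194, -0.001]), 0.57), (array([ 0.587, -0.219,  0.077]), 0.28)]
nut_deck [(array([ 0.708, -0.286,  0.104]), 0.8)]
nut_tray [(array([0.707, 0.131, 0.002]), 0.84)]
nut_bench [(array([ 0.406, -0.008,  0.001]), 0.92)]
gasket [(array([ 0.671, -0.141,  0.104]), 0.95)]
jar [(array([0.736, 0.02 , 0.003]), 0.86)]
```

View pics/side0.png

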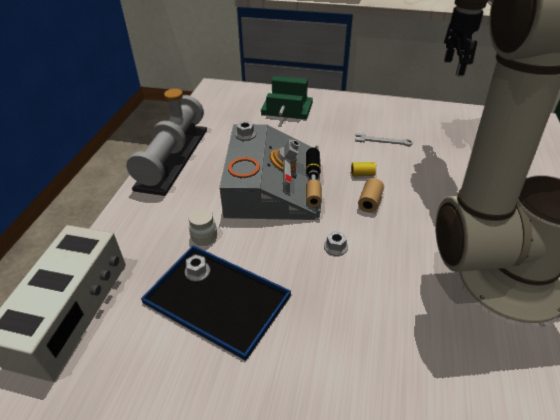

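View pics/top0.png

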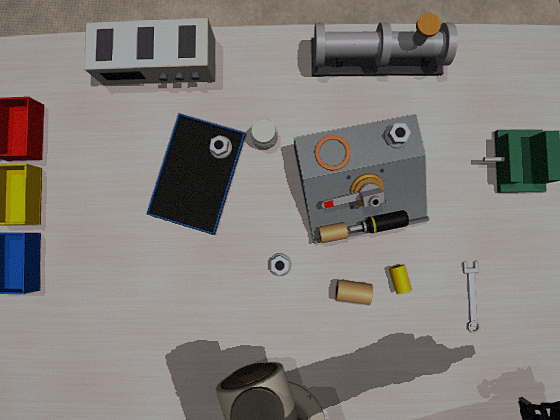

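The top view shows the driver and the small tan spacer in the ledge at about (388,222) and (332,232). The larger tan decoy at (354,291) and the yellow one at (400,278) are on the bench. The tray is at (197,175) with its nut at (219,146). The red-marked lever end is at (328,204), pointing left. The network estimates agree with this.

```bash
cat >> h.py <<'E'
import workcell
G=getattr(workcell,"tcp_to_grasp",None)
ys=np.radians(9.4); xs=np.array([np.cos(ys),np.sin(ys),0]); yst=np.array([-np.sin(ys),np.cos(ys),0]); Z=np.array([0,0,1.])
u=xs*np.cos(np.pi/6)+Z*.5; n=-xs*.5+Z*np.cos(np.pi/6)
slope=np.array([.586,-.219,.076])
ledge=slope-.087*u+.020*n
def pose(y,z): return R.from_matrix(np.c_[np.cross(y,z),y,z])
PICK=pose(u,-n)
yt=np.radians(-17); xt=np.array([np.cos(yt),np.sin(yt),0]); ytr=np.array([-xt[1],xt[0],0]); tray=np.array([.6375,.196,0])
PLACE=pose(xt,-Z)
def delta(p,rot):
    o=get_obs(); r0=R.from_euler("xyz",o["tcp_rot"],degrees=True)
    print("shift",np.round((p-o["ee_pos"])*1000,1),"turn",np.round((rot*r0.inv()).as_rotvec(degrees=True),1))
def proj(p,X):
    q=np.linalg.inv(p["cam_to_world"])@np.r_[X,1]; s=q[:2]/q[2]; s=s*(1+p["k1"]*(s@s)); return np.array([p["fx"]*s[0]+p["cx"],p["fy"]*s[1]+p["cy"]])
E
python3 - <<'E'
from h import *
print(G,[x for x in dir(workcell) if not x.startswith('_')],ledge)
a,b=np.array([.5155,-.321,.049]),np.array([.493,-.1805,.049]); s=np.array([.4845,-.140,.05])
for q in (a,b,s): print(np.array([(q-ledge)@u,(q-ledge)@yst,(q-ledge)@n])*1e3)
# tray yaw via region
for c in("top","side"):
    p=camera(c); r=regions_of(p,"tray")[0]["region"].astype(np.uint8)
    ct=max(cv2.findContours(r,0,2)[0],key=cv2.contourArea).reshape(-1,2)
    W=[]
    for x in ct:
        d=(x-[p["cx"],p["cy"]])/[p["fx"],p["fy"]]; d=d/(1+p["k1"]*d@d); d=p["cam_to_world"][:3,:3]@np.r_[d,1]; t=p["cam_to_world"][:3,3]
        W.append((t+d*(.018-t[2])/d[2])[:2])
    print(c,cv2.minAreaRect(np.array(W,np.float32)*1000))
delta(ledge-.037*yst+.12*n,PICK)
E
```

```text
0.0187 ['PlanningError', 'camera', 'get_obs', 'job_done', 'pinpoint', 'regions_of', 'tcp_to_grasp'] [ 0.5018 -0.2329  0.0498]
[ -1.1623 -89.1159  -0.2764]
[-0.5133 53.1723 -0.6511]
[-1.5471 94.5168  1.1005]
top ((640.1023559570312, 196.35935974121094), (192.43565368652344, 272.5135498046875), 73.13124084472656)
side ((636.9595336914062, 202.56112670898438), (187.9114990234375, 275.7798767089844), 72.1329574584961)
shift [288.3 246.9 -77.5] turn [-17.2 -27.8  80.4]
```

```bash
python3 -m pendant '[[75,[50,100,0],[-3,-5,20]],[75,[120,160,0],[-7,-12,40]],[75,[288,247,-77],[-17.2,-27.8,80.4]],[75,[288,247,-77],[-17.2,-27.8,80.4]],[75,[288,247,-77],[-17.2,-27.8,80.4]],[75,[288,247,-77],[-17.2,-27.8,80.4]],[75,[288,247,-77],[-17.2,-27.8,80.4]],[75,[288,247,-77],[-17.2,-27.8,80.4]],[75,[288,247,-77],[-17.2,-27.8,80.4]],[75,[288,247,-77],[-17.2,-27.8,80.4]],[75,[288,247,-77],[-17.2,-27.8,80.4]],[75,[288,247,-77],[-17.2,-27.8,80.4]],[75,[288,247,-77],[-17.2,-27.8,80.4]]]' 60
python3 - <<'E'
from h import *
o=get_obs(); print(o["q"],o["opening"],o["wrist_force"])
p=camera("wrist"); T=np.eye(4); T[:3,:3]=R.from_euler("xyz",o["tcp_rot"],degrees=True).as_matrix(); T[:3,3]=o["ee_pos"]; p2=dict(p)
cw=T@p["T_tool_cam"]; p2["cam_to_world"]=cw
im=p["img"][:,:,::-1].copy()
for X in (ledge-.089*yst,ledge-.037*yst,ledge+.053*yst,ledge+.0945*yst,ledge,slope+.05*n): cv2.circle(im,tuple(proj(p2,X).astype(int).tolist()),4,(0,255,0),1)
cv2.imwrite("pics/w1.png",im)
for l in("driver","driver_tip","driver_butt","spacer","nozzle_grip","slope","lever_end"):
    for d in pinpoint(p,l)[:3]:
        q=np.array(d["position"])-ledge; print(l,d["position"],round(d["confidence"],2),np.array([q@u,q@yst,q@n])*1e3)
delta(ledge-.037*yst+.12*n,PICK); delta(ledge-.037*yst-(.006)*n,PICK)
E
```

```text
time: 3.42
ee_pos: [0.4484, -0.2791, 0.1544]
tcp_rot: [150.0, -0.0, 99.4]
wrist_force: [-0.4, -0.1, 0.4]
opening: 0.0641
[-44.4937 -18.6683 -24.8643  65.0406  23.8323  40.149 ] 0.06407736384108895 [-0.4276 -0.1084  0.4466]
driver [0.5062, -0.2486, 0.0466] 0.83 [ -0.0676 -16.1691  -3.6797]
driver_tip [0.4899, -0.1832, 0.0511] 0.82 [-2.4938 51.0149  2.9172]
driver_butt [0.5139, -0.3187, 0.0491] 0.71 [ -2.154  -86.5854   0.4116]
spacer [0.3673, -0.308, 0.017] 0.95 [-141.9451  -52.0855   44.0542]
spacer [0.4868, -0.1435, 0.0512] 0.79 [ 0.5229 90.6881  1.291 ]
nozzle_grip [0.5613, -0.2231, 0.1158] 0.93 [85.2165 -0.0108 26.9868]
slope [0.5883, -0.217, 0.076] 0.87 [ 89.248    1.5975 -21.2979]
shift [ 0.3 -0.1 -0.5] turn [-0. -0.  0.]
shift [  62.5   10.2 -109.6] turn [-0. -0.  0.]
```

View pics/w1.png

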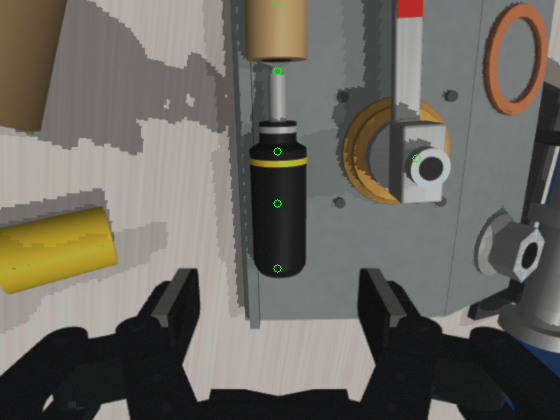

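```bash
sed -i 's/-.219,.076/-.219,.075/' h.py
python3 - <<'E'
from h import *
delta(ledge-.037*yst+.02*n,PICK); delta(ledge-.037*yst-(.010)*n,PICK)
E
```

```text
shift [ 49.7   8.  -88.1] turn [-0. -0.  0.]
shift [  64.5   10.5 -114.1] turn [-0. -0.  0.]
```

```bash
python3 -m pendant '[[75,[25,4,-44],[0,0,0]],[75,[50,8,-88],[0,0,0]],[75,[57,9,-101],[0,0,0]],[75,[64.5,10.5,-114],[0,0,0]],[75,[64.5,10.5,-114],[0,0,0]],[75,[64.5,10.5,-114],[0,0,0]]]' 60; python3 -m pendant '[[55,[0,0,0],[0,0,0]],[35,[0,0,0],[0,0,0]],[35,[0,0,0],[0,0,0]],[35,[0,0,0],[0,0,0]],[35,[0,0,0],[0,0,0]],[35,[0,0,0],[0,0,0]]]' 60
```

```text
time: 4.58
ee_pos: [0.5131, -0.2693, 0.0418]
tcp_rot: [149.9, 0.0, 99.4]
wrist_force: [-0.2, 0.4, -0.1]
opening: 0.0639
time: 5.32
ee_pos: [0.5132, -0.2699, 0.0433]
tcp_rot: [149.9, 0.1, 99.3]
wrist_force: [-8.2, 1.1, 7.7]
opening: 0.0378
```

```bash
python3 -m pendant '[[35,[-4,-1,7],[0,0,0]],[35,[-10,-2,17],[0,0,0]],[35,[-10,-2,17],[0,0,0]],[35,[-10,-2,17],[0,0,0]]]' 60
python3 - <<'E'
from h import *
p=camera("side"); i=p["img"][:,:,::-1]; a=cv2.resize(i[100:250,200:400],(600,450),interpolation=2)
p=camera("wrist"); b=cv2.resize(p["img"][:,:,::-1],(600,450))
cv2.imwrite("pics/g1.png",cv2.resize(np.vstack([a,b]),(450,600),interpolation=3))
E
```

```text
time: 5.82
ee_pos: [0.5031, -0.272, 0.0602]
tcp_rot: [149.9, 0.1, 99.3]
wrist_force: [0.0, -0.3, -4.0]
opening: 0.0377
```

View pics/g1.png

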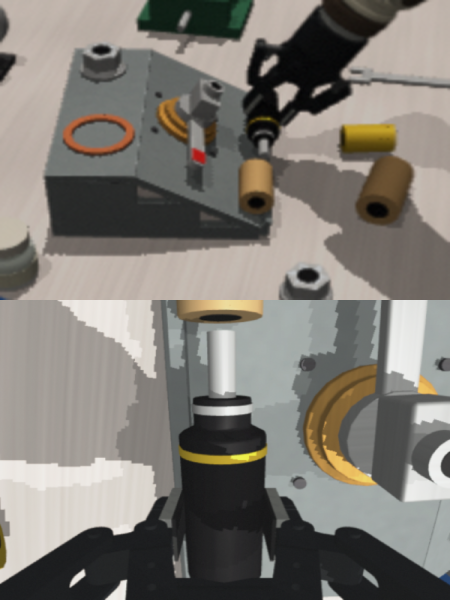

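The driver is held: it is off the ledge, with the pads either side of the handle. Next I'll work out the carry.

```bash
sed -i 's/yt=np.radians(-17)/yt=np.radians(-17.2)/;s/\.6375,\.196,0/.638,.197,0/' h.py
python3 - <<'E'
from h import *
q=np.array([.5132,-.2699,.0433])-ledge; print(np.array([q@u,q@yst,q@n])*1e3)
t=tray-.06*xt-.019*ytr
delta(t+Z*.1,PLACE); delta(t+Z*.018,PLACE)
E
```

```text
[  1.7504 -38.3264  -7.3851]
shift [ 72.1 468.3  40.2] turn [  2.2  30.3 -25.9]
shift [ 72.1 468.3 -41.8] turn [  2.2  30.3 -25.9]
```

```bash
python3 -m pendant '[[35,[-20,-5,50],[0,0,0]],[35,[-20,0,100],[0,0,0]],[35,[-10,20,140],[0,0,0]],[35,[0,70,150],[0,0,0]],[35,[15,120,150],[0,4,-4]],[35,[25,170,150],[0,9,-8]],[35,[35,220,150],[1,14,-12]],[35,[45,270,150],[1,19,-16]],[35,[55,320,150],[2,24,-20]],[35,[65,370,150],[2,28,-24]],[35,[72,420,140],[2.2,30.3,-25.9]],[35,[72,455,110],[2.2,30.3,-25.9]],[35,[72,468,70],[2.2,30.3,-25.9]],[35,[72,468,40],[2.2,30.3,-25.9]],[35,[72,468,40],[2.2,30.3,-25.9]]]'
python3 - <<'E'
from h import *
t=tray-.06*xt-.019*ytr
print(get_obs()["q"]); delta(t+Z*.02,PLACE)
p=camera("top")
for l in("driver_tip","driver_butt"):
  for d in pinpoint(p,l)[:1]:
    e=np.array(d["position"])-tray; print(l,d["confidence"],e@xt,e@ytr,e[2])
E
```

```text
time: 7.8
ee_pos: [0.5735, 0.1962, 0.0968]
tcp_rot: [-179.7, 0.1, 72.9]
wrist_force: [-0.7, 0.5, -2.7]
opening: 0.0376
[ 18.8576  12.3875   3.5321  81.4277   0.0609 126.0032]
shift [  1.5   0.4 -76.8] turn [ 0.  -0.3 -0.1]
driver_tip 0.52 -0.0615323260293915 -0.06803839249580096 0.106
driver_butt 0.67 -0.06364075384725976 -0.06900510451953899 0.1024
```

```bash
python3 -m pendant '[[35,[1,0,-30],[0,0,0]],[35,[1,0,-60],[0,0,0]],[35,[1,0,-74],[0,0,0]],[35,[1,0,-78],[0,0,0]],[35,[1,0,-80],[0,0,0]],[35,[1,0,-80],[0,0,0]]]'
```

```text
time: 8.7
ee_pos: [0.5773, 0.1965, 0.0225]
tcp_rot: [179.9, -0.2, 72.8]
wrist_force: [0.3, -0.4, -2.5]
opening: 0.0373
```

```bash
python3 -m pendant '[[35,[-2,0,-4],[0,0,0]],[35,[-2,0,-6],[0,0,0]],[35,[-2,0,-6],[0,0,0]],[35,[-2,0,-6],[0,0,0]]]'
```

```text
time: 9.2
ee_pos: [0.5754, 0.1968, 0.0172]
tcp_rot: [179.8, -0.2, 72.8]
wrist_force: [-3.3, 0.5, 5.7]
opening: 0.0377
```

```bash
python3 -m pendant '[[52,[0,0,0],[0,0,0]],[60,[0,0,0],[0,0,0]],[65,[0,0,0],[0,0,0]],[65,[0,0,0],[0,0,0]],[65,[0,0,20],[0,0,0]],[65,[0,0,60],[0,0,0]],[65,[0,0,110],[0,0,0]],[65,[0,0,110],[0,0,0]]]'
python3 - <<'E'
from h import *
p=camera("top")
for l in("driver_tip","driver_butt"):
  for d in pinpoint(p,l)[:1]:
    e=np.array(d["position"])-tray; print(l,d["confidence"],e@xt,e@ytr,e[2])
delta(ledge+.0945*yst+.08*n,PICK); delta(ledge+.0945*yst-.010*n,PICK)
E
```

```text
time: 10.2
ee_pos: [0.5775, 0.1975, 0.1335]
tcp_rot: [179.4, -0.5, 72.8]
wrist_force: [0.4, 0.8, -0.1]
opening: 0.0558
driver_butt 0.65 -0.05902584690406807 -0.06768123371553982 0.0227
shift [-128.5 -343.    -9.3] turn [ -2.3 -30.   25.9]
shift [ -84.1 -335.7  -87.3] turn [ -2.3 -30.   25.9]
```

```bash
python3 -m pendant '[[75,[-20,-40,30],[0,-4,4]],[75,[-40,-90,40],[0,-9,8]],[75,[-60,-140,40],[-1,-14,12]],[75,[-80,-190,40],[-1,-19,16]],[75,[-100,-240,40],[-2,-24,20]],[75,[-120,-290,30],[-2.3,-28,24]],[75,[-128,-330,10],[-2.3,-30,25.9]],[75,[-128,-343,-9],[-2.3,-30,25.9]],[75,[-128,-343,-9],[-2.3,-30,25.9]],[75,[-128,-343,-9],[-2.3,-30,25.9]],[75,[-128,-343,-9],[-2.3,-30,25.9]]]'
python3 - <<'E'
from h import *
p=camera("top")
for l in("driver_tip","driver_butt"):
  for d in pinpoint(p,l)[:1]:
    e=np.array(d["position"])-tray; print(l,d["confidence"],e@xt,e@ytr,e[2])
o=get_obs();p=camera("wrist")
for l in ["spacer"]:
    for d in pinpoint(p,l)[:3]:
        q=np.array(d["position"])-ledge; print(l,d["position"],round(d["confidence"],2),np.array([q@u,q@yst,q@n])*1e3)
delta(ledge+.0945*yst-.010*n,PICK)
E
```

```text
time: 11.72
ee_pos: [0.4481, -0.1452, 0.1193]
tcp_rot: [150.0, 0.1, 99.5]
wrist_force: [0.5, 0.2, -1.0]
opening: 0.0639
driver_tip 0.84 -0.060958234772757816 0.07450619848971857 0.0261
driver_butt 0.67 -0.0605196970880756 0.0024116932573562603 0.0249
spacer [0.4879, -0.1385, 0.0497] 0.98 [ 1.92   95.4413 -0.0929]
shift [ 43.7   6.9 -78.6] turn [ 0.1  0.  -0. ]
```

```bash
python3 -m pendant '[[75,[20,3,-36],[0,0,0]],[75,[34,5,-62],[0,0,0]],[75,[44,7,-79],[0,0,0]],[75,[44,7,-79],[0,0,0]],[75,[44,7,-79],[0,0,0]],[55,[44,7,-79],[0,0,0]],[38,[44,7,-79],[0,0,0]],[38,[44,7,-79],[0,0,0]],[38,[44,7,-79],[0,0,0]],[38,[44,7,-79],[0,0,0]],[38,[44,7,-79],[0,0,0]]]' 45; python3 -m pendant '[[38,[-4,-1,7],[0,0,0]],[38,[-10,-2,17],[0,0,0]],[38,[-10,-2,17],[0,0,0]],[38,[-10,-2,17],[0,0,0]]]'
```

```text
time: 13.35
ee_pos: [0.49, -0.1397, 0.0407]
tcp_rot: [150.1, 0.1, 99.3]
wrist_force: [-29.1, -0.9, 20.7]
opening: 0.0388
time: 13.85
ee_pos: [0.48, -0.1417, 0.0577]
tcp_rot: [150.1, 0.1, 99.3]
wrist_force: [-0.2, 0.7, -2.8]
opening: 0.0384
```

Run:
```python
from h import *
q=np.array([.49,-.1397,.0407])-ledge; print(np.array([q@u,q@yst,q@n])*1e3)
t=tray+.025*xt+.03*ytr
delta(t+Z*.08,PLACE)
```

```text
[-0.9555 93.9145 -8.8251]
shift [190.7 360.   22.3] turn [  2.2  30.1 -25.9]
```

```bash
python3 -m pendant '[[38,[-15,0,45],[0,0,0]],[38,[-15,10,95],[0,0,0]],[38,[-5,40,125],[0,0,0]],[38,[15,85,125],[0,4,-4]],[38,[40,130,125],[0,9,-8]],[38,[65,175,125],[1,14,-12]],[38,[95,220,125],[1,19,-16]],[38,[125,265,125],[2,24,-20]],[38,[155,310,120],[2,28,-24]],[38,[180,345,90],[2.2,30.1,-25.9]],[38,[190,360,55],[2.2,30.1,-25.9]],[38,[191,360,22],[2.2,30.1,-25.9]],[38,[191,360,22],[2.2,30.1,-25.9]],[38,[191,360,22],[2.2,30.1,-25.9]]]'
python3 - <<'E'
from h import *
t=tray+.025*xt+.03*ytr
delta(t+Z*.02,PLACE)
p=camera("side"); q=camera("top")
for l in("driver_tip","driver_butt","spacer"):
 for c in (p,q):
  for d in pinpoint(c,l)[:3]:
    e=np.array(d["position"])-tray; print(l,d["confidence"],e@xt,e@ytr,e[2])
E
```

```text
time: 15.6
ee_pos: [0.6714, 0.2184, 0.081]
tcp_rot: [180.0, -0.1, 72.8]
wrist_force: [-0.4, -0.7, -1.6]
opening: 0.0381
shift [ -0.7  -0.1 -61. ] turn [-0.1  0.   0. ]
driver_tip 0.78 -0.057732931785921295 0.07152669842375053 0.0231
driver_butt 0.96 -0.058411675420174586 -0.07000347258963782 0.0273
driver_butt 0.55 -0.056448792507120094 -0.0699192664756153 0.0251
driver_butt 0.55 0.07351749881798791 -0.41334578426245877 0.001
spacer 0.78 -0.1063681905831118 -0.5603120006140104 0.0186
spacer 0.71 -0.17574278305993515 -0.45658791508574614 0.0235
spacer 0.69 0.024466000034817904 0.027148938143070882 0.0868
spacer 0.84 -0.17133025351135772 -0.45731563960981464 0.0284
spacer 0.76 -0.10650692006672643 -0.5608783522100848 0.0221
spacer 0.57 0.026192204568411176 0.03239395653276238 0.0975
```

Driver well placed. Next I'll lower the spacer slowly.

```bash
python3 -m pendant '[[38,[-1,0,-15],[0,0,0]],[38,[-1,0,-30],[0,0,0]],[38,[-1,0,-45],[0,0,0]],[38,[-1,0,-54],[0,0,0]],[38,[-1,0,-58],[0,0,0]],[38,[-1,0,-61],[0,0,0]],[38,[-1,0,-63],[0,0,0]],[38,[-1,0,-63],[0,0,0]],[38,[-1,0,-63],[0,0,0]]]'
```

```text
time: 17.12
ee_pos: [0.6703, 0.2183, 0.0177]
tcp_rot: [180.0, -0.1, 72.8]
wrist_force: [0.2, -0.2, -1.7]
opening: 0.0386
```

```bash
python3 -m pendant '[[38,[0,0,-1],[0,0,0]],[38,[0,0,-2],[0,0,0]],[38,[0,0,-3],[0,0,0]],[38,[0,0,-3],[0,0,0]]]'
```

```text
time: 17.62
ee_pos: [0.6703, 0.2183, 0.0147]
tcp_rot: [180.0, -0.1, 72.8]
wrist_force: [-0.2, 0.3, -1.0]
opening: 0.0384
```

```bash
python3 -m pendant '[[38,[0,0,-1],[0,0,0]],[38,[0,0,-2],[0,0,0]],[38,[0,0,-2],[0,0,0]],[38,[0,0,-2],[0,0,0]]]'
```

```text
time: 18.12
ee_pos: [0.6705, 0.2185, 0.0143]
tcp_rot: [179.9, -0.1, 72.8]
wrist_force: [-3.9, 0.1, 8.5]
opening: 0.0383
```

```bash
python3 -m pendant '[[50,[0,0,1],[0,0,0]],[58,[0,0,1],[0,0,0]],[65,[0,0,1],[0,0,0]],[65,[0,0,1],[0,0,0]],[65,[0,0,20],[0,0,0]],[65,[0,0,60],[0,0,0]],[65,[0,0,120],[0,0,0]],[65,[0,0,180],[0,0,0]],[65,[0,0,180],[0,0,0]]]'
python3 - <<'E'
from h import *
print(get_obs()["q"])
p=camera("side"); q=camera("top")
for l in("driver_tip","driver_butt","spacer"):
 for c in (p,q):
  for d in pinpoint(c,l)[:3]:
    e=np.array(d["position"])-tray
    if abs(e@ytr)<.2: print(l,d["confidence"],e@xt,e@ytr,e[2])
a=[]
for l in("slope","nozzle_grip","lever_end"):
 for c in (p,q):
  for d in pinpoint(c,l)[:1]:
    e=np.array(d["position"])-slope; v=np.array([e@u,e@yst,e@n])*1e3
    print(l,d["confidence"],v, 8-np.degrees(np.arctan2(v[0],v[1])))
E
```

```text
time: 19.25
ee_pos: [0.6721, 0.2191, 0.2026]
tcp_rot: [179.4, -0.5, 72.8]
wrist_force: [0.9, -0.3, 0.0]
opening: 0.0554
[ 18.0332  26.9693  33.7899  96.0771   0.0505 125.2583]
driver_tip 0.9 -0.06215909217689678 0.07162211432053683 0.0241
driver_tip 0.66 -0.05644336196676909 0.07412419908429553 0.0239
driver_butt 0.55 -0.056783195903575924 -0.06782446950014519 0.0241
spacer 0.93 0.025607715828948073 0.03022407798467706 0.0266
slope 0.57 [ 0.5914 -0.1993  4.7393] -100.62465916513042
slope 0.77 [ 0.7859 -1.5942  0.47  ] -145.75736667538587
nozzle_grip 0.72 [-2.8715 -0.9027 52.6956] 115.45089992836272
nozzle_grip 0.62 [ 0.8186  0.7635 48.6021] -38.99786706510489
lever_end 0.66 [ -6.5632 109.0752  25.4976] 11.443406051173373
lever_end 0.79 [ -5.051  102.4175  27.2804] 10.823401798341873
```

```bash
cat >> h.py <<'E'
NZ=R.from_rotvec(n*np.radians(3))*PICK
E
python3 - <<'E'
from h import *
delta(slope+.13*n,NZ); delta(slope+.038*n,NZ)
E
```

```text
shift [-148.5 -448.2   -6.5] turn [ -3.  -30.1  28.9]
shift [-103.1 -440.7  -86.2] turn [ -3.  -30.1  28.9]
```

```bash
python3 -m pendant '[[75,[-20,-50,10],[0,-3,3]],[75,[-40,-100,10],[0,-7,7]],[75,[-60,-150,10],[-1,-11,11]],[75,[-80,-200,10],[-1,-15,15]],[75,[-100,-250,10],[-2,-19,19]],[75,[-120,-300,10],[-2,-23,23]],[75,[-135,-350,10],[-3,-27,26]],[75,[-145,-400,5],[-3,-30,28.9]],[75,[-148,-440,-4],[-3,-30,28.9]],[75,[-148,-448,-6],[-3,-30,28.9]],[75,[-148,-448,-6],[-3,-30,28.9]],[75,[-148,-448,-6],[-3,-30,28.9]]]'
python3 - <<'E'
from h import *
o=get_obs(); print(o["q"])
p=camera("wrist"); p2=dict(p)
T=np.eye(4); T[:3,:3]=R.from_euler("xyz",o["tcp_rot"],degrees=True).as_matrix(); T[:3,3]=o["ee_pos"]; p2["cam_to_world"]=T@p["T_tool_cam"]
im=p["img"][:,:,::-1].copy()
ly=R.from_rotvec(n*np.radians(3)).apply(yst)
for X in (slope+.073*n,slope+.03*n+.105*ly,slope+.062*n+.024*ly,slope+.062*n-.024*ly): cv2.circle(im,tuple(proj(p2,X).astype(int).tolist()),4,(0,255,0),1)
cv2.imwrite("pics/w2.png",im)
for l in("nozzle_grip","slope","lever_end"):
  for d in pinpoint(p,l)[:1]:
    e=np.array(d["position"])-slope; v=np.array([e@u,e@yst,e@n])*1e3
    print(l,d["confidence"],v, 8-np.degrees(np.arctan2(v[0],v[1])))
delta(slope+.06*n,NZ); delta(slope+.038*n,NZ)
E
```

```text
time: 21.45
ee_pos: [0.5227, -0.2285, 0.1886]
tcp_rot: [150.1, 1.5, 102.0]
wrist_force: [-0.2, 1.2, -1.1]
opening: 0.0639
[-33.3267 -16.3577 -19.7371  63.7081  19.7432  48.2641]
nozzle_grip 0.72 [ 1.8969  2.6726 46.594 ] -27.364994152509567
lever_end 0.71 [ -4.1242 109.2765  22.3574] 10.161375270915944
shift [ 33.7   4.7 -61.5] turn [ 0.1 -0.1 -0. ]
shift [ 44.5   6.5 -80.6] turn [ 0.1 -0.1 -0. ]
```

View pics/w2.png

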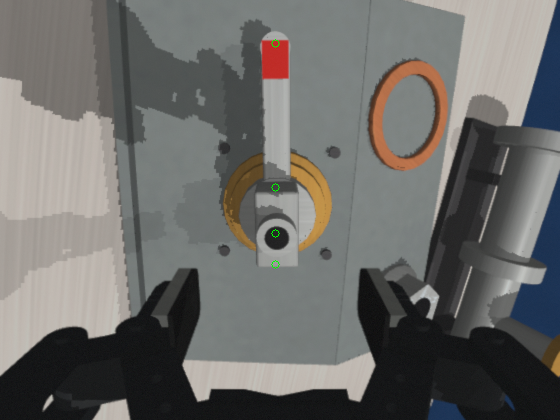

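```bash
python3 -m pendant '[[75,[18,2.5,-32],[0,0,0]],[75,[34,4.7,-61],[0,0,0]],[75,[40,5.5,-71],[0,0,0]],[75,[44.5,6.5,-80.5],[0,0,0]],[75,[44.5,6.5,-80.5],[0,0,0]],[75,[44.5,6.5,-80.5],[0,0,0]],[50,[44.5,6.5,-80.5],[0,0,0]],[35,[44.5,6.5,-80.5],[0,0,0]],[20,[44.5,6.5,-80.5],[0,0,0]],[20,[44.5,6.5,-80.5],[0,0,0]],[20,[44.5,6.5,-80.5],[0,0,0]],[20,[44.5,6.5,-80.5],[0,0,0]]]' 50
python3 - <<'E'
from h import *
o=get_obs(); e=o["ee_pos"]-slope; print(np.array([e@u,e@yst,e@n])*1e3,o["q"],n, n*67)
E
```

```text
time: 23.15
ee_pos: [0.5671, -0.2223, 0.1086]
tcp_rot: [150.1, 1.6, 102.0]
wrist_force: [-6.4, 0.4, 4.4]
opening: 0.025
[ 0.2186 -0.2013 38.6625] [-29.8754 -10.9135 -24.3116  52.557   18.3502  51.6052] [-0.4933 -0.0817  0.866 ] [-33.0502  -5.4714  58.0237]
```

```bash
python3 -m pendant '[[20,[0,0,0],[-4,-0.6,6.9]],[20,[0,0,0],[-7.9,-1.3,13.9]],[20,[0,0,0],[-11.8,-2,20.8]],[20,[0,0,0],[-15.8,-2.6,27.7]],[20,[0,0,0],[-19.7,-3.3,34.6]],[20,[0,0,0],[-19.7,-3.3,34.6]]]'; python3 -c "
from h import *
print(get_obs()['q'],get_obs()['torque'])"
```

```text
time: 23.9
ee_pos: [0.567, -0.2225, 0.1085]
tcp_rot: [157.2, 20.0, 138.3]
wrist_force: [-3.6, -1.2, 2.2]
opening: 0.0253
[-29.9107 -11.0004 -24.4256  52.4489  18.3811  11.7095] [-0.0493  0.5277  0.2628]
```

```bash
python3 -m pendant '[[20,[0,0,0],[-4,-0.6,6.9]],[20,[0,0,0],[-7.9,-1.3,13.9]],[20,[0,0,0],[-11.8,-2,20.8]],[20,[0,0,0],[-13.3,-2.2,23.4]],[20,[0,0,0],[-13.3,-2.2,23.4]],[20,[0,0,0],[-13.3,-2.2,23.4]]]'
python3 - <<'E'
from h import *
o=get_obs(); print(o['q'],o['torque'],o["torque"]@n)
rt=R.from_euler("xyz",o["tcp_rot"],degrees=True); y=rt.apply([0,1,0]); print("nozzle deg",8+np.degrees(np.arctan2(y@yst,y@u)))
for c in("top","side"):
  p=camera(c)
  for d in pinpoint(p,"lever_end")[:1]:
    e=np.array(d["position"])-slope; v=np.array([e@u,e@yst,e@n])*1e3
    print(d["confidence"],v, 8-np.degrees(np.arctan2(v[0],v[1])))
E
```

```text
time: 24.65
ee_pos: [0.5668, -0.2226, 0.1084]
tcp_rot: [168.8, 28.0, 166.4]
wrist_force: [-3.3, -3.6, 0.3]
opening: 0.0253
[-29.9488 -11.0017 -24.4435  52.435   18.4273 -15.1712] [-0.0905  0.5286  0.0386] 0.03490699554281531
nozzle deg 77.81414981664945
0.63 [-97.5394  34.2372  25.4839] 78.65845641530338
0.6 [-98.0848  36.0131  23.9513] 77.8386591520887
```

```bash
python3 -m pendant '[[20,[0,0,0],[-1,-0.2,1.7]],[20,[0,0,0],[-1.5,-0.25,2.6]],[20,[0,0,0],[-1.5,-0.25,2.6]]]'
python3 - <<'E'
from h import *
o=get_obs(); print(o['torque'],o["torque"]@n, o["ee_pos"])
rt=R.from_euler("xyz",o["tcp_rot"],degrees=True); y=rt.apply([0,1,0]); print("nozzle deg",8+np.degrees(np.arctan2(y@yst,y@u)))
E
```

```text
time: 25.22
ee_pos: [0.5669, -0.2227, 0.1085]
tcp_rot: [170.5, 28.6, 169.8]
wrist_force: [-2.4, -1.9, 1.2]
opening: 0.0249
[ 0.1706  0.7002 -1.0637] -1.0625078267715378 [ 0.5669 -0.2227  0.1085]
nozzle deg 80.88192570046294
```

The reaction torque rose to 1.06 N m, so the nozzle is at its stop. Now I'll release and back out along the normal.

```bash
python3 -m pendant '[[35,[0,0,0],[0,0,0]],[55,[0,0,0],[0,0,0]],[75,[0,0,0],[0,0,0]],[75,[0,0,0],[0,0,0]],[75,[-10,-1.6,17],[0,0,0]],[75,[-30,-5,52],[0,0,0]],[75,[-55,-9,95],[0,0,0]],[75,[-80,-13,140],[0,0,0]],[75,[-80,-13,140],[0,0,0]],[75,[-80,-13,140],[0,0,0]]]'
python3 - <<'E'
from h import *
im=[]
p=camera("side"); q=camera("top")
cv2.imwrite("pics/end.png",np.vstack([cv2.resize(p["img"][80:380,100:420],(420,394)),q["img"][90:250,120:440]][:1])[:,:,::-1])
for l in("driver_tip","driver_butt","spacer"):
 for c in (p,q):
  for d in pinpoint(c,l)[:3]:
    e=np.array(d["position"])-tray
    if abs(e@ytr)<.2: print(l,d["confidence"],e@xt,e@ytr,e[2])
for c in (p,q):
  for d in pinpoint(c,"lever_end")[:1]:
    e=np.array(d["position"])-slope; v=np.array([e@u,e@yst,e@n])*1e3
    print(d["confidence"],v, 8-np.degrees(np.arctan2(v[0],v[1])))
  for l in("nut_deck","nut_tray","nut_bench","gasket","jar"): print(l,[d["position"] for d in pinpoint(c,l)[:1]])
E
```

```text
time: 26.48
ee_pos: [0.4869, -0.2358, 0.2482]
tcp_rot: [170.5, 28.6, 169.8]
wrist_force: [-0.8, -0.2, -1.1]
opening: 0.0644
driver_tip 0.83 -0.06045772826846532 0.06984578077891614 0.024
driver_tip 0.63 -0.061676946694844914 0.07344626774997662 0.0222
driver_butt 0.79 -0.055045445768941034 -0.06938017656433702 0.0248
driver_butt 0.75 -0.05948523700231455 -0.06991706929483295 0.0237
spacer 0.57 0.023571948524060776 0.03409520850176789 0.0267
0.56 [-99.4736  35.5021  23.9448] 78.3585318956111
nut_deck [[0.7072, -0.2862, 0.1018]]
nut_tray [[0.7085, 0.1342, 0.0067]]
nut_bench [[0.408, -0.0105, 0.0024]]
gasket [[0.6712, -0.1364, 0.1023]]
jar [[0.7307, 0.0217, -0.0011]]
0.61 [-100.5813   34.6122   25.97  ] 79.01054269297592
nut_deck [[0.7081, -0.2871, 0.1051]]
nut_tray [[0.7043, 0.1313, 0.0012]]
nut_bench [[0.4065, -0.0095, 0.0046]]
gasket [[0.408, -0.0099, 0.002]]
jar [[0.7312, 0.0244, 0.0025]]
```

View pics/end.png

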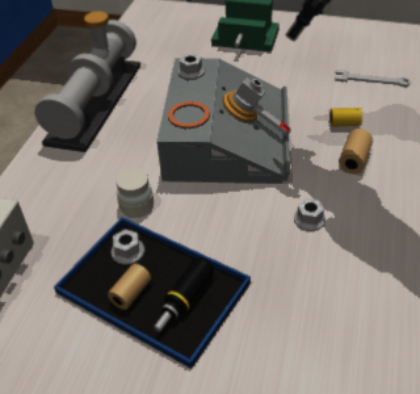

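The picture shows the driver (around (185,295)) and the spacer (around (130,287)) lying inside the tray. The lever points down the slope (red end at (284,127)), the nuts, gasket and jar have not moved, and the gripper is clear. I'll hand in.

```bash
python3 -c "
from h import *
print(job_done())"
```

```text
the job is handed in; nothing more can be done
None
```

The job is handed in. The driver and then the small tan spacer went from the ledge into the tray, and the nozzle is turned to its stop. It took about 27 s of the 72 s; no verdict was reported.

| Check | Result |
|---|---|
| Driver | In the tray frame: tip at about (-61, +72) mm, butt at about (-57, -70) mm, both about 24 mm high |
| Spacer | Centre at about (24, 34) mm and 27 mm high; lowered until the wrist force showed contact, then let go |
| Nozzle | Lever seen at 78–79° (stop 77.3°); reaction torque rose to 1.06 N m at the stop before I let go |
| Nuts, gasket and jar | Within about 5 mm of where they started, apart from the gasket reading below |
| Robot | Clear of everything, wrist force near zero |

- **Gasket reading:** in the last top view the network put the gasket at the bench nut's position. I took this as a wrong detection, since the side view and the picture both show the gasket on the deck where it began.
- **Driver butt reading:** one earlier reading of the driver's butt was about 70 mm off. All later readings disagreed with it, so I ignored it.
- **Angle reading at the stop:** with the tool pushed against the stop, its angle read 80.9°, about 3.5° past the stop. The tool had probably turned slightly on the grip.

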